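# Screw the filter cap onto the drain pump

## Robot

A 6-joint arm with a two-finger parallel gripper is mounted at the origin on a cart in front of the work surface, level with it; the furniture and walls round the work are solid. World frame = base frame: x ahead of the robot, y to its left, z up, the work surface at z = 0. Lengths are in mm, angles in rad, forces in N, time in s.
With the tool pointing down it reaches from about 225 to 725 mm from the base axis. Payload 3.1 kg.
Tool frame: the origin (TCP) lies at the very end of the fingers, on their centre line; the grasp point (between the pads) lies 19 mm behind it; z points along the fingers, y is the line along which they close (so a half turn about z gives the same grasp; the last joint's range is limited). The gripper opens to 85 mm and grips with 20 to 120 N. Pads are 22 mm wide; open, the fingers measure 114 mm over their backs; the gripper's body (76 mm by 85 mm) begins 54 mm behind the grasp point. The pads swing forward as they close: fully open they stand 13 mm farther back than shut.
Start: joints at [-1.355, 0.048, 0.099, 1.622, 0, 1.443], TCP at [176.945, -494.275, 231.312] pointing down, gripper open.
Joint ranges: [-2.91, 2.91], [-0.99, 1.94], [-1.21, 1.42], [-2.12, 2.29], [-1.49, 1.47], [-3.14, 3.14]. Speed limits (rad/s): [2.79, 2.79, 3.14, 3.14, 3.14, 3.14].

## Interface

Orientations are given as [roll, pitch, yaw] about the fixed x, y, z axes, in that order (R = Rz(yaw) Ry(pitch) Rx(roll)).
In Python, from workcell import robot, capture gives the robot as it stands.
- The arm moves only by the tool drive_tool, never from a script. Its argument "commands" is a list of rows, each an object with "delta_pos": the shift along the tool's x, y, z in mm, a list of three; "rotation": the turn, a rotation vector about the tool's x, y, z in rad, a list of three; "claw": the opening in per cent of the stroke, from 0 (shut) to 100 (fully open). A call has 1 to 12 rows; each row shifts and turns the commanded pose from where the row before left it, along the tool's axes as they then stand; what a row does not reach is not made up. A row lasts 1/8 s, in which the tool goes at most 62.5 mm and 10.7 degrees, less where a joint would pass 70% of its speed; a pose out of reach is approached as far as the arm can. A call is refused whole if a number of a shift passes 62.5 or a number of a turn 0.188, either way. A call with a gripper value outside its range is refused whole. The fingers move at their own pace and stop on an object; "grip_force" is the grip in N (left out, the last holds). Time passes only in rows, so rows that do not move let the fingers close. It gives the time, the measured TCP pose, the force, the opening and the grip force at its end, in the units of the state.
- robot.sense(): the state, without advancing time (a new reading comes with each control period).
- capture(name): name is "side" or "top"; returns a dict with "color" (400x640x3 uint8, red, green, blue), "fov_y" (degrees; the focal length in pixels is half the picture's height over the tangent of half this angle, whatever the lens; pixels are square), "cx", "cy" (the principal point, pixels), "dist_coeffs" ([k1, k2, p1, p2, k3] as OpenCV has them; the pictures are not rectified), "eye" and "orientation" of the camera in the world. Camera axes: x right, y up, looking along -z (the intrinsics and any distortion apply to the point x, -y, -z); pixel columns grow to the right and rows downward; lengths in mm; the calibration is good to about 2 mm. A picture is of the moment at which its call begins. There is no depth.
- robot.close_job(): hands the job in; it is judged then, once.
The state is a dict: "clock": time; "joint_positions": joint angles; "qd": joint speeds; "tau": joint torques, N m; "tool_pos": TCP position; "tcp_rot": TCP orientation; "ft_force": force on the tool from outside, world axes, zero at the start; "wrist_torque": the same for the moment, N m; "width": finger opening in mm; "finger_force": force on a finger pad.
Only numpy, scipy, OpenCV 4.12 (cv2) and the standard library are available. Lean on these libraries where they do the work, as an engineer would, in place of code of your own. Each camera call takes 0.05 s, during which the arm holds its last target. There are 200 camera calls.

## Task

A washer's drain pump stands on the table with its leaning neck open, and its big round filter cap lies beside it. Set the cap squarely on the neck so that its lugs rest up on the ledge, turn it backwards (anticlockwise) until it drops into the thread, then screw it clockwise to the stop so that it is fully down, and let go. Leave the drain coupling and the tape roll where they stand.

Things in the scene. Friction and masses are not known exactly. Their poses are not given: they have to be found in the camera images.
- cap_grip (a point): Centre of the grip bar on the loose filter cap, on the cap's axis, 53 mm above its lower edge. z: the cap's axis, out of the bar; x: along the bar. Bar: 62 mm long, 16 mm thick, flat sides, rising 34 mm from the cap's flat top; this point is 21 mm above that top, 13 mm below the bar's top. Cap about 140 g, right way up on the table.
- cap: The filter cap: an inverted grey cup, outside 80 mm across, 32 mm high, ribbed skirt of inner diameter 72 mm, the bar on top (66 mm high in all). Origin: middle of its lower edge; axes as cap_grip. Inside the lower edge are two lugs, at +x and -x (in line with the bar), 14 mm wide, 6 mm high, reaching in to 28 mm from the axis; half a turn makes no difference.
- neck_mouth (a point): Middle of the fixed pump's neck, level with the top of its outer ledge (68 mm across). z: neck axis, outwards, leaning 30 deg from vertical to the pump's front (roughly at the robot). Neck 51 mm across inside the ledge, rising 7 mm above it, bevelled. x: line of the cap's bar when home. Grip point's height along z: 53 mm lugs on ledge, 41-43 dropped in notches, 36-37.5 home.
- neck_notch (a point): Centre of one of the ledge's two notches (the other is opposite), 31 mm from the axis, at ledge height, 75 deg anticlockwise of the neck's x (from x to y, seen at the mouth). 34 deg wide. Same axes as neck_mouth. Lugs rest on the ledge with the bar from -60 to 45 deg of x. Through the notches they drop 12 mm. Cap has 2 mm side play on the neck.
- neck_post (a point): Top of the post at the far (anticlockwise) side of that notch, 6 mm above the ledge (one at each notch, 97 deg from the neck's x): it stops a lug over its notch, bar at 79 deg. From there, clockwise only, the lugs run under the ledge in a slanting groove (1.5 mm play), 5 mm down in 75 deg of turn, to a hard stop with the bar at -2 deg. The cap does not unscrew by itself.
- coupling_mid (a point): Centre of a loose white drain coupling (upright tube, 42 mm across, 50 mm high). Bystander.
- tape_mid (a point): Centre of a loose roll of black tape lying flat (62 mm across, 19 mm high). Bystander.
There are look-alikes about, which are no part of the job. What is shaped like the cap but blue is not meant.

How it is judged:
By the outcome, as a careful person would: the job done as asked, in the order asked, and still so for the second after the job is handed in, with the robot touching nothing.
It also fails if it takes over 51 s, if anything falls off the work surface, if the arm or the gripper's body presses on something with over 40 N, if the wrist force passes 120 N, or if a joint passes its speed limit or range.

## Working session

There is one attempt and no reset: what is moved stays moved. The work goes in short steps, Python scripts to look and compute and a tool call to move; the robot and the scene stay as the last step left them, time stands still between calls to the robot, and variables do not carry over. Pictures are saved under pics/ and viewed, at most 10 in all, crops included, and the job is handed in when it is done.

Besides the shell and the picture viewer there is one more tool, called as a command line: name --argument value ..., lists and objects as JSON in quotes. drive_tool: Moves the arm, as the interface text tells. Its arguments: {"type":"object","properties":{"commands":{"type":"array","items":{"type":"object","properties":{"delta_pos":{"type":"array","items":{"type":"number"}},"rotation":{"type":"array","items":{"type":"number"}},"claw":{"type":"number"}}}},"grip_force":{"type":"number"}},"required":["commands"]}

```bash
ls; mkdir -p pics; python3 - <<'E'
from workcell import robot,capture
import cv2,numpy as np
for n in("top","side"):
    c=capture(n);cv2.imwrite(f"pics/{n}0.png",cv2.resize(c["color"][:,:,::-1],(800,500),interpolation=cv2.INTER_CUBIC))
    np.save(f"{n}.npy",c["color"])
    print({k:v for k,v in c.items() if k!="color"})
print(robot.sense())
E
```

```text
pics
{'fov_y': 56.67162971160113, 'cx': 314.97187042852215, 'cy': 197.91376031393668, 'dist_coeffs': array([0.01717687, 0.        , 0.        , 0.        , 0.        ]), 'eye': array([368.65091   , 200.36420349, 964.27237792]), 'orientation': array([ 0.12806484,  0.00974397, -1.55658125])}
{'fov_y': 45.38998091198882, 'cx': 317.5603229983701, 'cy': 191.03721707686046, 'dist_coeffs': array([-0.09989964,  0.        ,  0.        ,  0.        ,  0.        ]), 'eye': array([339.45926629, 942.08737918, 486.73590998]), 'orientation': array([ 1.12338264, -0.02520344, -2.95125427])}
{'clock': 0.1, 'joint_positions': array([-1.35481820e+00,  4.86662912e-02,  9.77313826e-02,  1.62199017e+00,
       -1.80066957e-05,  1.44301697e+00]), 'qd': array([-0.00105495, -0.00043599,  0.0048217 ,  0.00089874, -0.00035214,
        0.0007311 ]), 'tau': array([ 2.67767253e-03, -3.39850295e+01,  3.20936394e+01,  1.58359419e-02,
       -1.40893872e-04,  1.25663416e-06]), 'tool_pos': array([ 176.81206034, -493.73990309,  230.22802058]), 'tcp_rot': array([-3.13947897e+00, -2.53410410e-04,  3.43757231e-01]), 'ft_force': array([-0.2210585 ,  1.0222647 , -0.03417474]), 'wrist_torque': array([ 0.0232445 , -0.0388022 ,  0.01774184]), 'finger_force': 0.0, 'width': 85.16936264242543}
```

View pics/top0.png

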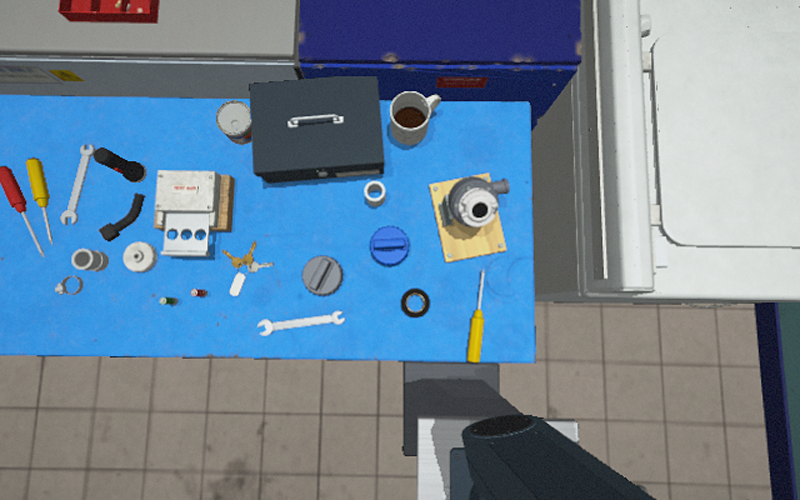

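View pics/side0.png

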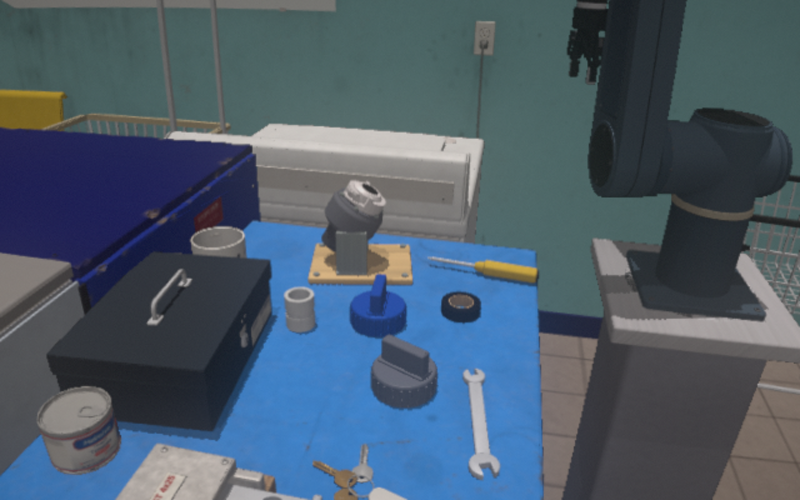

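The top picture shows the grey cap at about (322,275) and the neck at (477,207). The side picture shows the cap at (403,372) and the neck at (365,195), in 800x500 pixels. I'll make one mosaic of enlarged crops.

```bash
python3 - <<'E'
import cv2,numpy as np
def crop(n,u,v):
    a=np.load(n+".npy")[v-30:v+30,u-40:u+40,::-1]
    b=cv2.resize(a,(400,300),interpolation=cv2.INTER_CUBIC)
    for i in range(0,80,10):
        cv2.putText(b,str(u-40+i),(i*5,8),0,.3,(0,255,255));cv2.line(b,(i*5+2,10),(i*5+2,14),(0,255,255))
    for i in range(0,60,10):
        cv2.putText(b,str(v-30+i),(0,i*5+5),0,.3,(0,255,255))
    return b
m=np.vstack([np.hstack([crop("top",258,220),crop("top",380,164)]),np.hstack([crop("side",322,298),crop("side",286,165)])])
cv2.imwrite("pics/m.png",m)
E
```

```text
(no output)
```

View pics/m.png

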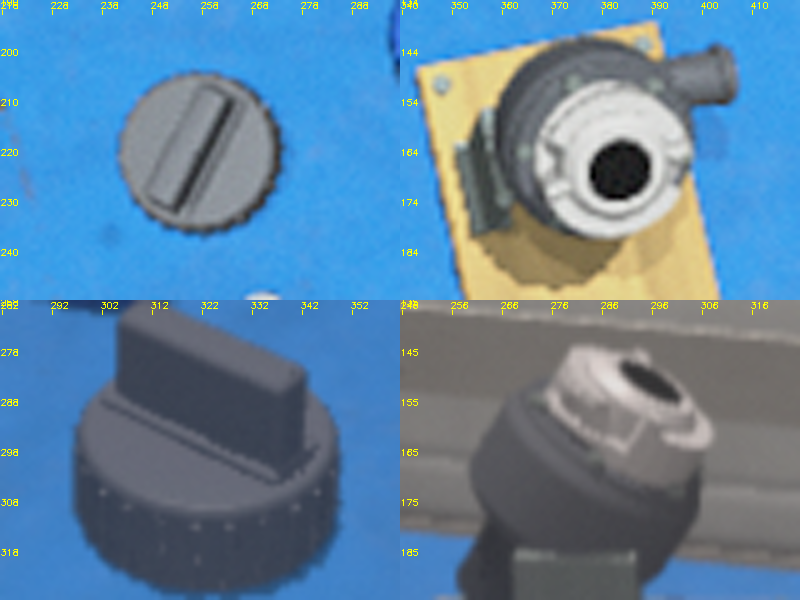

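```bash
cat > h.py <<'E'
import cv2,numpy as np
from scipy.spatial.transform import Rotation as Ro
C={"top":(56.67162971160113,314.97187,197.91376,0.01717687,[368.65091,200.3642,964.27238],[0.12806484,0.00974397,-1.55658125]),
"side":(45.38998091,317.56032,191.037217,-0.09989964,[339.459266,942.087379,486.73591],[1.12338264,-0.02520344,-2.95125427])}
def proj(n,P):
    fy,cx,cy,k,e,o=C[n];f=200/np.tan(np.radians(fy/2))
    p=Ro.from_euler("xyz",o).inv().apply(np.atleast_2d(P)-e)
    p=p*[1,-1,-1]
    return cv2.projectPoints(p,np.zeros(3),np.zeros(3),np.array([[f,0,cx],[0,f,cy],[0,0,1.]]),np.array([k,0,0,0,0.]))[0][:,0]
def crop(a,u,v,w,h,s,step=5):
    b=cv2.resize(a[v:v+h,u:u+w,::-1],(w*s,h*s),interpolation=cv2.INTER_CUBIC)
    for i in range(0,w,step):
        x=int((i+.5)*s);cv2.line(b,(x,0),(x,5),(0,255,255));cv2.putText(b,str(u+i),(x-8,15),0,.33,(0,255,255))
    for i in range(0,h,step):
        y=int((i+.5)*s);cv2.line(b,(0,y),(5,y),(0,255,255));cv2.putText(b,str(v+i),(6,y+4),0,.33,(0,255,255))
    return b
E
python3 - <<'E'
from h import *
cv2.imwrite("pics/n.png",np.hstack([crop(np.load("top.npy"),364,146,38,40,10),crop(np.load("side.npy"),272,140,40,40,10)]))
E
```

```text
(no output)
```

View pics/n.png

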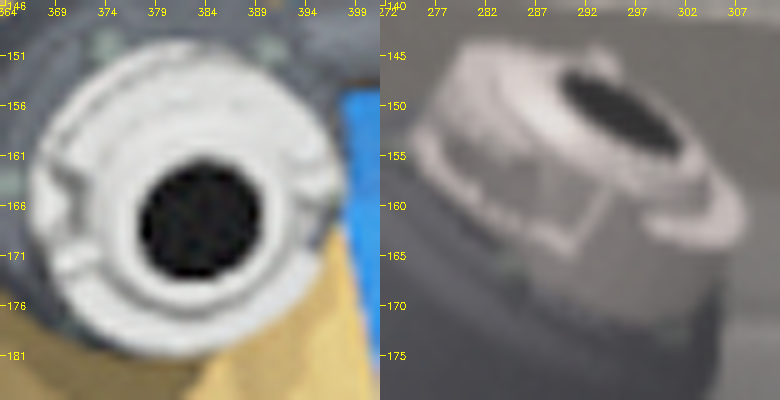

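The crop shows the bore centred at (383.5,167.5) in top and (295.5,150.8) in side. The notches are left and right in the top view, with posts at about (371,171) and (395,163.5). Next I fit the pose and overlay the model.

```bash
cat >> h.py <<'E'
def axes(az,phi,lean=np.pi/6):
    z=np.array([np.sin(lean)*np.cos(az),np.sin(lean)*np.sin(az),np.cos(lean)])
    x0=np.array([np.cos(lean)*np.cos(az),np.cos(lean)*np.sin(az),-np.sin(lean)])  # downhill dir
    y0=np.cross(z,x0)
    x=np.cos(phi)*x0+np.sin(phi)*y0
    return np.c_[x,np.cross(z,x),z]
def cyl(R,M,r,a,h):
    a=np.radians(np.atleast_1d(a)); return M+np.c_[r*np.cos(a),r*np.sin(a),0*a+h]@R.T
E
python3 - <<'E'
from h import *
from scipy.optimize import least_squares as ls
obs_edge=np.array([[381.5,181.2],[370,177.5],[398,164],[393.5,176.5],[395.5,173],[366.5,166]])
ang=np.arange(0,360,2.)
def res(p):
    M=p[:3];R=axes(p[3],p[4]);r=[]
    H=M+7*R[:,2]
    r+=list(proj("top",H)[0]-[383.5,167.5])+list(proj("side",H)[0]-[295.5,150.8])
    E=proj("top",cyl(R,M,34,ang,0))
    r+=[.7*np.linalg.norm(E-o,axis=1).min() for o in obs_edge]
    r+=list(.7*(proj("top",cyl(R,M,31,97,6))[0]-[371,171.2]))+list(.7*(proj("top",cyl(R,M,31,277,6))[0]-[395,163.5]))
    r+=list(.7*(proj("side",cyl(R,M,31,277,6))[0]-[293.8,145.8]))
    return np.array(r)
best=min((ls(res,[400,50,130,az,ph]) for az in(2.7,3.1,3.5) for ph in(-1.5,0,1.5,3)),key=lambda s:s.cost)
p=best.x;print(p,best.cost,res(p).round(1));np.save("neck.npy",p)
M=p[:3];R=axes(p[3],p[4]);print(R.round(3))
# cap
def bar(q,z=66):
    c,s=np.cos(q[2]),np.sin(q[2]);return np.array([[q[0]+a*c-b*s,q[1]+a*s+b*c,z] for a,b in((31,8),(31,-8),(-31,-8),(-31,8))])
T=np.array([[207,83],[232,99],[176,212],[147,195]])/5-.4+[218,190]
S=np.array([[305,372],[284,388]])/5-.4+[282,208]
def rc(q):
    t=proj("top",bar(q));s=proj("side",bar(q))
    d=[t-np.roll(T,k,0) for k in range(4)]
    d=min(d,key=lambda e:(e**2).sum())
    return np.r_[d.ravel(),]
b=min((ls(rc,[300,200,y]) for y in np.arange(0,3.1,.5)),key=lambda s:s.cost)
q=b.x;print(q,rc(q).round(1),proj("side",bar(q)).round(1));np.save("cap.npy",q)
a=np.load("top.npy").copy();
def ov(n,u,v,w,h,s,curves):
    b=crop(np.load(n+".npy"),u,v,w,h,s)
    for P,c in curves:
        cv2.polylines(b,[np.int32((proj(n,P)-[u,v]+.5)*s)],True,c,1)
    return b
nk=[(cyl(R,M,34,ang,0),(0,0,255)),(cyl(R,M,25.5,ang,0),(0,160,0)),(cyl(R,M,31,np.arange(58,93),0),(255,0,0)),(cyl(R,M,31,np.arange(238,273),0),(255,0,0)),(cyl(R,M,31,[97],6)+np.c_[[0,2],[0,0],[0,0]],(255,0,255)),(cyl(R,M,31,[277],6)+np.c_[[0,2],[0,0],[0,0]],(255,0,255))]
O=np.r_[q[:2],0];I=np.eye(3)
cp=[(bar(q),(0,0,255)),(cyl(I,O,40,ang,0),(0,255,0)),(cyl(I,O,40,ang,32),(255,255,0))]
cv2.imwrite("pics/ov.png",np.vstack([np.hstack([ov("top",364,146,38,40,10,nk),ov("side",272,140,40,40,10,nk)])[:,:780],
 np.hstack([ov("top",236,198,48,44,8,cp)[:200*2][:200*2],ov("side",290,262,66,66,6,cp)[:352]])[:, :780]]) [:800] if 0 else np.hstack([np.vstack([ov("top",364,146,40,30,10,nk)[:300],ov("top",232,200,50,37,8,cp)[:300,:400]]),np.vstack([ov("side",272,140,40,30,10,nk)[:300],ov("side",290,262,80,60,5,cp)])]))
E
```

```text
[549.23404287  57.35020636 133.5094906    3.35421032   3.14947825] 2.661320347117642 [-0.3  0.1  0.4  0.3  0.3  1.   0.7  0.8  0.5  0.9 -0.7  0.4  0.9 -0.3
  0.4 -0.3]
[[ 0.845 -0.218 -0.489]
 [ 0.19   0.976 -0.106]
 [ 0.5   -0.004  0.866]]
[430.72939163 353.81320674   2.69100544] [-0.1 -0.1 -0.2  0.4 -0.2 -0.   0.6 -0.3] [[344.9 277.3]
 [338.9 282.4]
 [305.4 267.2]
 [311.8 262.6]]Traceback (most recent call last):
  File "<stdin>", line 39, in <module>
    return _nx.concatenate(arrs, 1, dtype=dtype, casting=casting)
           ~~~~~~~~~~~~~~~^^^^^^^^^^^^^^^^^^^^^^^^^^^^^^^^^^^^^^^
ValueError: all the input array dimensions except for the concatenation axis must match exactly, but along dimension 0, the array at index 0 has size 596 and the array at index 1 has size 600
```

```bash
cat >> h.py <<'E'
ang=np.arange(0,360,2.)
def bar(q,z=66):
    c,s=np.cos(q[2]),np.sin(q[2]);return np.array([[q[0]+a*c-b*s,q[1]+a*s+b*c,z] for a,b in((31,8),(31,-8),(-31,-8),(-31,8))])
def ov(n,u,v,w,h,s,curves,a=None):
    b=crop(np.load(n+".npy") if a is None else a,u,v,w,h,s)
    for P,c in curves:
        cv2.polylines(b,[np.int32((proj(n,P)-[u,v]+.5)*s)],True,c,1)
    return b
def nk(p):
    M=p[:3];R=axes(p[3],p[4]);d=np.c_[[0,2],[0,0],[0,0]]
    return [(cyl(R,M,34,ang,0),(0,0,255)),(cyl(R,M,25.5,ang,0),(0,160,0)),(cyl(R,M,31,np.arange(58,93),0),(255,0,0)),(cyl(R,M,31,np.arange(238,273),0),(255,0,0)),(cyl(R,M,31,[97],6)+d,(255,0,255)),(cyl(R,M,31,[277],6)+d,(255,0,255))]
E
python3 - <<'E'
from h import *
p=np.load("neck.npy");q=np.load("cap.npy")
O=np.r_[q[:2],0];I=np.eye(3)
cp=[(bar(q),(0,0,255)),(cyl(I,O,40,ang,0),(0,255,0)),(cyl(I,O,40,ang,32),(255,255,0))]
f=lambda x:x[:300,:400]
cv2.imwrite("pics/ov.png",np.hstack([np.vstack([f(ov("top",364,152,40,30,10,nk(p))),f(ov("top",232,200,50,38,8,cp))]),np.vstack([f(ov("side",272,140,40,30,10,nk(p))),f(ov("side",285,260,80,60,5,cp))])]))
E
```

```text
(no output)
```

View pics/ov.png

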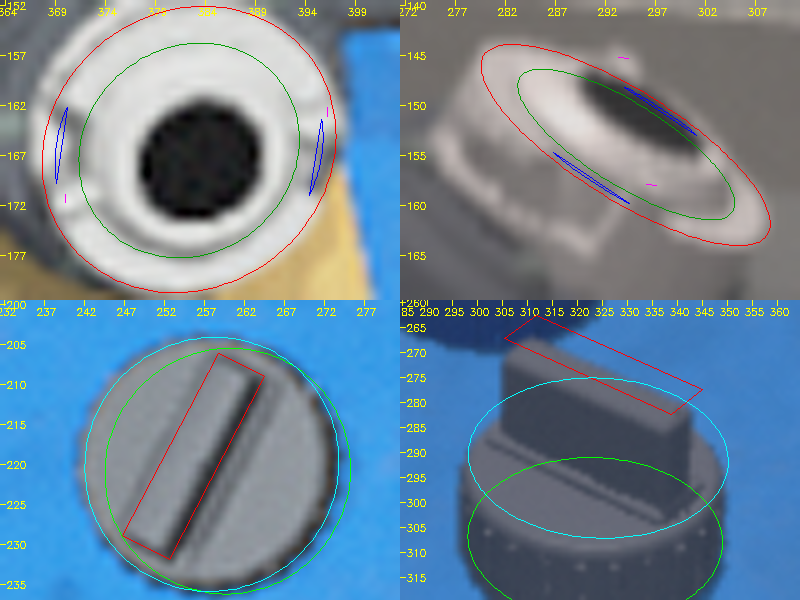

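```bash
python3 - <<'E'
from h import *
from scipy.optimize import least_squares as ls
from h import C
def back(n,uv,z):
    return ls(lambda a:proj(n,np.r_[a,z])[0]-uv,[400,150]).x
for nm,uv,z,s in(("tape",(332,242),19,(368.8,240.8)),("coup",(300,152),50,(239.2,234.4))):
    xy=back("top",uv,z);print(nm,xy,proj("side",np.r_[xy,z]),s)
# table edges: fit yellow/blue blobs
for n in("top","side"):
    a=cv2.cvtColor(np.load(n+".npy"),cv2.COLOR_RGB2HSV)
    k=((a[...,0]>112)&(a[...,0]<124)&(a[...,1]>140)).astype(np.uint8)
    N,l,st,ce=cv2.connectedComponentsWithStats(k)
    print(n,[(st[i].tolist(),ce[i].round(1).tolist()) for i in range(1,N) if 300<st[i][4]<8000])
E
```

```text
tape [378.37729624 166.63873703] [[369.00919362 239.68833342]] (368.8, 240.8)
coup [602.6877201  250.42744755] [[239.37434213 233.5452285 ]] (239.2, 234.4)
top []
side []
```

```bash
python3 - <<'E'
from h import *
f=lambda x:x[:300,:400]
t=np.load("top.npy");s=np.load("side.npy")
cv2.imwrite("pics/t.png",np.hstack([np.vstack([crop(t,312,227,40,30,10),crop(t,280,137,40,30,10)]),np.vstack([crop(s,344,228,50,38,8)[:300],crop(s,215,225,50,45,8)[:300]])]))
E
```

```text
(no output)
```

View pics/t.png

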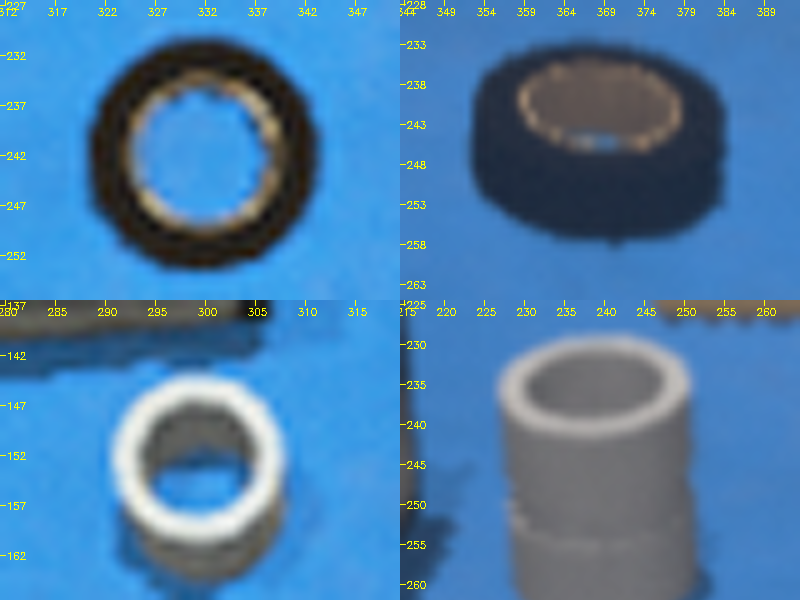

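Tape, coupling and cap agree between the cameras to about 1 px, with the side view roughly 1.1 px low. I'll correct the neck fit for that and plan the move to hover over the cap.

```bash
cat >> h.py <<'E'
def plan(pos,Rm,wps,step=50,rstep=.18):
    """wps: list of (pos,R or None). prints rounded rows in tool axes"""
    R=Ro.from_matrix(Rm);P=np.array(pos,float);out=[]
    for tp,tR in wps:
        T=R if tR is None else Ro.from_matrix(tR)
        n=int(max(np.ceil(np.linalg.norm(tp-P)/step),np.ceil((R.inv()*T).magnitude()/rstep),1))
        for i in range(n):
            d=R.inv().apply((tp-P)/(n-i)).round(0 if n-i>1 else 1)
            w=((R.inv()*T).as_rotvec()/(n-i)).round(3)
            P=P+R.apply(d);R=R*Ro.from_rotvec(w);out.append((d.tolist(),w.tolist()))
    for o in out:print(o)
    print("end",P.round(1),R.as_euler("xyz").round(3),len(out))
E
python3 - <<'E'
from h import *
from workcell import robot
p=np.load("neck.npy");q=np.load("cap.npy")
s=robot.sense();R0=Ro.from_euler("xyz",[np.pi,0,.344]).as_matrix()
mk=lambda y:Ro.from_euler("xyz",[np.pi,0,y]).as_matrix()
plan([176.9,-494.3,231.3],R0,[(np.array([280,-150,250.]),mk(1.3)),(np.array([330,120,230.]),mk(2.1)),(np.array([430.5,354.5,130.]),mk(2.691))])
E
```

```text
([27.0, -36.0, -2.0], [-0.0, 0.0, -0.12])
([31.0, -33.0, -2.0], [-0.0, 0.0, -0.119])
([34.0, -29.0, -2.0], [-0.0, 0.0, -0.12])
([38.0, -24.0, -3.0], [-0.0, 0.0, -0.119])
([40.0, -20.0, -2.0], [-0.0, 0.0, -0.119])
([42.0, -15.0, -3.0], [-0.0, 0.0, -0.12])
([44.0, -10.0, -2.0], [-0.0, 0.0, -0.119])
([44.9, -4.4, -2.7], [-0.0, 0.0, -0.12])
([46.0, -4.0, 3.0], [-0.0, 0.0, -0.133])
([46.0, 2.0, 3.0], [-0.0, 0.0, -0.133])
([45.0, 8.0, 3.0], [-0.0, 0.0, -0.133])
([43.0, 14.0, 4.0], [-0.0, 0.0, -0.134])
([41.0, 20.0, 3.0], [-0.0, 0.0, -0.133])
([38.5, 24.7, 4.0], [-0.0, 0.0, -0.134])
([25.0, 34.0, 17.0], [-0.0, 0.0, -0.098])
([22.0, 37.0, 17.0], [-0.0, 0.0, -0.099])
([18.0, 38.0, 16.0], [-0.0, 0.0, -0.098])
([14.0, 40.0, 17.0], [-0.0, 0.0, -0.099])
([10.0, 41.0, 16.0], [-0.0, 0.0, -0.099])
([6.7, 42.8, 17.0], [-0.0, 0.0, -0.098])
end [430.5 354.5 130. ] [3.142 0.    2.691] 20
```

drive_tool --commands '[{"delta_pos": [27,-36,-2],"rotation": [0,0,-0.12],"claw": 100},{"delta_pos": [31,-33,-2],"rotation": [0,0,-0.119]},{"delta_pos": [34,-29,-2],"rotation": [0,0,-0.12]},{"delta_pos": [38,-24,-3],"rotation": [0,0,-0.119]},{"delta_pos": [40,-20,-2],"rotation": [0,0,-0.119]},{"delta_pos": [42,-15,-3],"rotation": [0,0,-0.12]},{"delta_pos": [44,-10,-2],"rotation": [0,0,-0.119]},{"delta_pos": [45,-4,-3],"rotation": [0,0,-0.12]},{"delta_pos": [46,-4,3],"rotation": [0,0,-0.133]},{"delta_pos": [46,2,3],"rotation": [0,0,-0.133]}]'

```text
schema error: expected keys delta_pos, rotation, claw
```

drive_tool --commands '[{"delta_pos": [45,8,3],"rotation": [0,0,-0.133]},{"delta_pos": [43,14,4],"rotation": [0,0,-0.134]},{"delta_pos": [41,20,3],"rotation": [0,0,-0.133]},{"delta_pos": [38.5,24.7,4],"rotation": [0,0,-0.134]},{"delta_pos": [25,34,17],"rotation": [0,0,-0.098]},{"delta_pos": [22,37,17],"rotation": [0,0,-0.099]},{"delta_pos": [18,38,16],"rotation": [0,0,-0.098]},{"delta_pos": [14,40,17],"rotation": [0,0,-0.099]},{"delta_pos": [10,41,16],"rotation": [0,0,-0.099]},{"delta_pos": [7,43,17],"rotation": [0,0,-0.098]},{"delta_pos": [0,0,0]},{"delta_pos": [0,0,0]}]'

```text
schema error: expected keys delta_pos, rotation, claw
```

```bash
python3 - <<'E'
from h import *
from workcell import robot,capture
s=robot.sense();print({k:np.round(s[k],3) for k in("clock","joint_positions","tool_pos","tcp_rot","width","ft_force")})
t=capture("top")["color"];sd=capture("side")["color"]
P=s["tool_pos"];R=Ro.from_euler("xyz",s["tcp_rot"]).as_matrix()
f=[(P+np.array([[0,y,-14] for y in(-42.5,42.5)])@R.T,(0,0,255)),(P+np.array([[0,0,0],[0,0,-19]])@R.T,(0,255,0))]
print(proj("top",f[0][0]),proj("side",f[0][0]))
cv2.imwrite("pics/hov.png",np.hstack([ov("top",220,180,80,100,5,f,t),ov("side",280,200,80,100,5,f,sd)]))
E
```

```text
{'clock': np.float64(0.1), 'joint_positions': array([-1.355,  0.049,  0.098,  1.622, -0.   ,  1.443]), 'tool_pos': array([ 176.812, -493.74 ,  230.228]), 'tcp_rot': array([-3.139, -0.   ,  0.344]), 'width': np.float64(85.169), 'ft_force': array([-0.221,  1.022, -0.034])}
[[680.80768606 367.35107735]
 [725.11934772 351.99413893]] [[471.70495082  66.01300318]
 [459.08581458  60.35451571]]
```

View pics/hov.png

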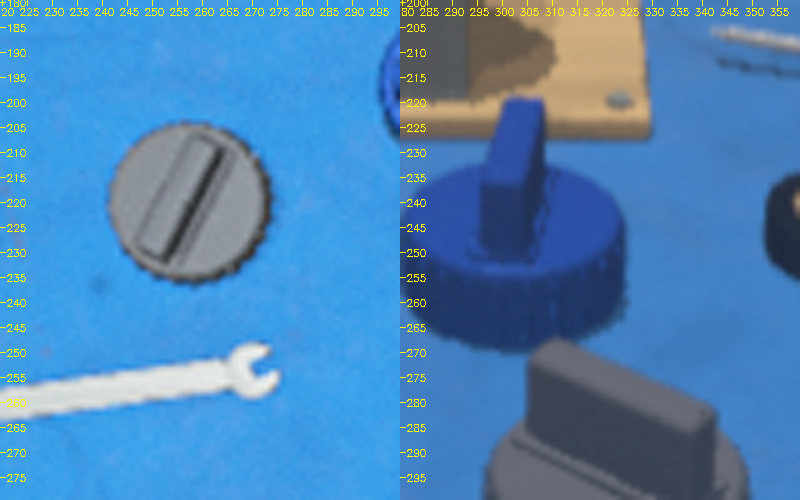

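Every row needs all three keys, so neither move ran. The picture only shows the untouched cap. I'm resending with full rows.

drive_tool --commands '[{"delta_pos": [27,-36,-2],"rotation": [0,0,-0.12],"claw": 100},{"delta_pos": [31,-33,-2],"rotation": [0,0,-0.119],"claw": 100},{"delta_pos": [34,-29,-2],"rotation": [0,0,-0.12],"claw": 100},{"delta_pos": [38,-24,-3],"rotation": [0,0,-0.119],"claw": 100},{"delta_pos": [40,-20,-2],"rotation": [0,0,-0.119],"claw": 100},{"delta_pos": [42,-15,-3],"rotation": [0,0,-0.12],"claw": 100},{"delta_pos": [44,-10,-2],"rotation": [0,0,-0.119],"claw": 100},{"delta_pos": [45,-4,-3],"rotation": [0,0,-0.12],"claw": 100},{"delta_pos": [46,-4,3],"rotation": [0,0,-0.133],"claw": 100},{"delta_pos": [46,2,3],"rotation": [0,0,-0.133],"claw": 100}]'

```text
clock: 1.45
tool_pos: [297.4, -58.0, 244.3]
tcp_rot: [3.141, 0.0, 1.57]
ft_force: [0.7, 0.5, -0.4]
width: 85.3
finger_force: 0.0
```

drive_tool --commands '[{"delta_pos": [45,8,3],"rotation": [0,0,-0.133],"claw": 100},{"delta_pos": [43,14,4],"rotation": [0,0,-0.134],"claw": 100},{"delta_pos": [41,20,3],"rotation": [0,0,-0.133],"claw": 100},{"delta_pos": [38.5,24.7,4],"rotation": [0,0,-0.134],"claw": 100},{"delta_pos": [25,34,17],"rotation": [0,0,-0.098],"claw": 100},{"delta_pos": [22,37,17],"rotation": [0,0,-0.099],"claw": 100},{"delta_pos": [18,38,16],"rotation": [0,0,-0.098],"claw": 100},{"delta_pos": [14,40,17],"rotation": [0,0,-0.099],"claw": 100},{"delta_pos": [10,41,16],"rotation": [0,0,-0.099],"claw": 100},{"delta_pos": [7,43,17],"rotation": [0,0,-0.098],"claw": 100},{"delta_pos": [0,0,0],"rotation": [0,0,0],"claw": 100},{"delta_pos": [0,0,0],"rotation": [0,0,0],"claw": 100}]'

```text
clock: 2.95
tool_pos: [430.5, 354.3, 130.0]
tcp_rot: [-3.14, -0.0, 2.69]
ft_force: [-0.3, -0.1, -0.1]
width: 85.3
finger_force: 0.0
```

drive_tool --commands '[{"delta_pos": [0,0,35],"rotation": [0,0,0],"claw": 100},{"delta_pos": [0,0,35],"rotation": [0,0,0],"claw": 100},{"delta_pos": [0,0,25],"rotation": [0,0,0],"claw": 100},{"delta_pos": [0,0,0],"rotation": [0,0,0],"claw": 30},{"delta_pos": [0,0,0],"rotation": [0,0,0],"claw": 10},{"delta_pos": [0,0,0],"rotation": [0,0,0],"claw": 0},{"delta_pos": [0,0,0],"rotation": [0,0,0],"claw": 0},{"delta_pos": [0,0,0],"rotation": [0,0,0],"claw": 0},{"delta_pos": [0,0,0],"rotation": [0,0,0],"claw": 0}]' --grip_force 70

```text
clock: 4.08
tool_pos: [432.4, 355.7, 37.2]
tcp_rot: [3.139, 0.002, 2.691]
ft_force: [1.1, 1.0, 6.4]
width: 14.6
finger_force: 69.2
```

```bash
cat > pl.py <<'E'
from h import *
from scipy.optimize import least_squares as ls
oe=np.array([[381.5,181.2],[398,164.5],[393.5,176.5],[395.5,173]])
def res(p):
    M=p[:3];R=axes(p[3],np.pi);H=M+7*R[:,2]
    r=list(proj("top",H)[0]-[383.5,167.5])+list(proj("side",H)[0]-[295.5,149.7])
    E=proj("top",cyl(R,M,34,ang,0))
    r+=[.3*np.linalg.norm(E-o,axis=1).min() for o in oe]
    r+=list(.5*(proj("top",cyl(R,M,31,97,6))[0]-[371,171.2]))+list(.5*(proj("top",cyl(R,M,31,277,6))[0]-[395,163.5]))
    r+=list(.5*(proj("side",cyl(R,M,31,277,6))[0]-[293.8,144.7]))+[8*(p[3]-3.36)]
    return np.array(r)
p=ls(res,[549,57,134,3.35]).x;p=np.r_[p,np.pi];print(p)
np.save("neck2.npy",p)
E
cat >> h.py <<'E'
def toolR(p,th):  # tool with bar at th (deg): tool x along -bar, z = -neck z
    R=axes(p[3],p[4]);t=np.radians(th);x=-(np.cos(t)*R[:,0]+np.sin(t)*R[:,1]);z=-R[:,2]
    return np.c_[x,np.cross(z,x),z]
E
python3 pl.py; python3 - <<'E'
from h import *
p=np.load("neck2.npy");R=axes(p[3],p[4]);T=toolR(p,20)
pos=np.array([430.5,354.5,35.])
down=Ro.from_euler("xyz",[np.pi,0,2.691]).as_matrix()
pre=p[:3]+(37+60)*R[:,2]
print(pre)
plan(pos,down,[(np.array([430,354,180.]),None),(np.array([420,220,265.]),toolR(p,-20)),(pre,T)])
E
```

```text
[549.41339052  57.38657767 136.04680565   3.35903035   3.14159265]
[502.05539983  46.92375216 220.05126981]
([0.0, -0.0, -48.0], [0.0, 0.0, 0.0])
([0.0, -0.0, -48.0], [0.0, 0.0, 0.0])
([0.2, -0.7, -49.0], [0.0, 0.0, 0.0])
([-12.0, -31.0, -21.0], [-0.064, -0.115, -0.078])
([-12.0, -31.0, -22.0], [-0.064, -0.115, -0.078])
([-13.0, -30.0, -22.0], [-0.064, -0.115, -0.078])
([-13.0, -30.4, -23.1], [-0.064, -0.114, -0.078])
([-19.0, -43.0, 15.0], [0.0, -0.0, -0.174])
([-12.0, -45.0, 15.0], [0.0, -0.0, -0.175])
([-4.0, -47.0, 15.0], [0.0, -0.0, -0.174])
([4.7, -46.3, 15.3], [0.0, -0.0, -0.175])
end [502.  47. 220.] [-2.947  0.489 -2.526] 11
```

drive_tool --commands '[{"delta_pos": [0,0,-30],"rotation": [0,0,0],"claw": 0},{"delta_pos": [0,0,-58],"rotation": [0,0,0],"claw": 0},{"delta_pos": [0,-1,-57],"rotation": [0,0,0],"claw": 0},{"delta_pos": [-12,-31,-21],"rotation": [-0.064,-0.115,-0.078],"claw": 0},{"delta_pos": [-12,-31,-22],"rotation": [-0.064,-0.115,-0.078],"claw": 0},{"delta_pos": [-13,-30,-22],"rotation": [-0.064,-0.115,-0.078],"claw": 0},{"delta_pos": [-13,-30,-23],"rotation": [-0.064,-0.114,-0.078],"claw": 0},{"delta_pos": [-19,-43,15],"rotation": [0,0,-0.174],"claw": 0},{"delta_pos": [-12,-45,15],"rotation": [0,0,-0.175],"claw": 0},{"delta_pos": [-4,-47,15],"rotation": [0,0,-0.174],"claw": 0},{"delta_pos": [5,-46,15],"rotation": [0,0,-0.175],"claw": 0},{"delta_pos": [0,0,0],"rotation": [0,0,0],"claw": 0}]'

```text
clock: 5.58
tool_pos: [491.8, 57.2, 218.2]
tcp_rot: [-2.98, 0.492, -2.596]
ft_force: [-0.8, 0.8, -2.4]
width: 14.5
finger_force: 68.9
```

drive_tool --commands '[{"delta_pos": [0,0,0],"rotation": [0,0,0],"claw": 0},{"delta_pos": [0,0,0],"rotation": [0,0,0],"claw": 0}]'

```text
clock: 5.82
tool_pos: [492.4, 61.6, 221.8]
tcp_rot: [-2.977, 0.498, -2.586]
ft_force: [-0.1, -0.6, -1.4]
width: 14.7
finger_force: 68.9
```

```bash
python3 - <<'E'
from h import *
from workcell import robot,capture
s=robot.sense();print({k:np.round(s[k],3) for k in("clock","joint_positions","tool_pos","tcp_rot","width","ft_force")})
t=capture("top")["color"];sd=capture("side")["color"];np.save("t1.npy",t);np.save("s1.npy",sd)
P=s["tool_pos"];R=Ro.from_euler("xyz",s["tcp_rot"]).as_matrix()
p=np.load("neck2.npy");N=axes(p[3],p[4]);print("tool in neck",((P-p[:3])@N).round(1),(N.T@R).round(3))
Q=P+37*R[:,2];F=R@np.diag([1,-1,-1.])
f=[(cyl(F,Q,40,ang,0),(0,255,0)),(cyl(F,Q,40,ang,32),(255,255,0)),(Q+np.array([[31,8,66],[31,-8,66],[-31,-8,66],[-31,8,66]])@F.T,(0,0,255))]+nk(p)
cv2.imwrite("pics/pre.png",np.hstack([ov("top",345,125,66,100,6,f,t),ov("side",262,90,66,100,6,f,sd)]))
E
```

```text
{'clock': np.float64(5.825), 'joint_positions': array([-0.118, -0.611, -0.551,  1.134,  0.166, -0.589]), 'tool_pos': array([492.43 ,  61.599, 221.842]), 'tcp_rot': array([-2.977,  0.498, -2.586]), 'width': np.float64(14.66), 'ft_force': array([-0.107, -0.58 , -1.427])}
tool in neck [ -4.5  16.4 101.7] [[-0.957 -0.291 -0.001]
 [-0.291  0.957  0.001]
 [ 0.001  0.002 -1.   ]]
```

View pics/pre.png

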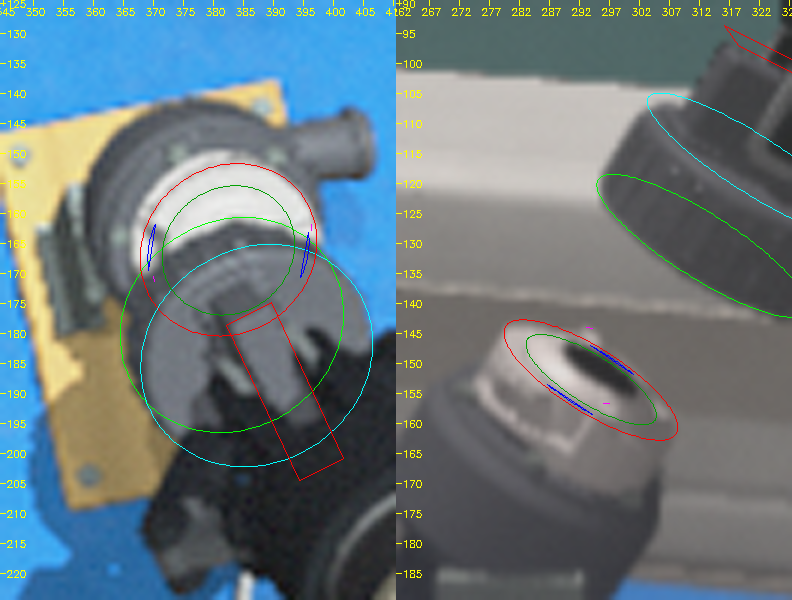

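Measured in neck axes, the tool is short by 16 mm sideways. The top view shows the cap silhouette slightly left of the model (about 1.5 px), while the side view matches. I'll move over the neck and check closer.

drive_tool --commands '[{"delta_pos": [0,-9,0],"rotation": [0,0,0],"claw": 0},{"delta_pos": [0,-8,0],"rotation": [0,0,0],"claw": 0},{"delta_pos": [0.5,0,14],"rotation": [0,0,0],"claw": 0},{"delta_pos": [0,0,14],"rotation": [0,0,0],"claw": 0},{"delta_pos": [0,0,0],"rotation": [0,0,0],"claw": 0},{"delta_pos": [0,0,0],"rotation": [0,0,0],"claw": 0}]'

```text
clock: 6.68
tool_pos: [513.5, 48.4, 198.9]
tcp_rot: [-2.977, 0.497, -2.588]
ft_force: [0.2, 0.5, -1.7]
width: 14.9
finger_force: 69.0
```

```bash
cat > st.py <<'E'
from h import *
from workcell import robot,capture
s=robot.sense();print({k:np.round(s[k],3) for k in("clock","joint_positions","width","ft_force","wrist_torque","finger_force")})
P=s["tool_pos"];R=Ro.from_euler("xyz",s["tcp_rot"]).as_matrix()
p=np.load("neck2.npy");N=axes(p[3],p[4]);A=N.T@R
print("tool in neck",((P-p[:3])@N).round(1),"bar",np.degrees(np.arctan2(-A[1,0],-A[0,0])).round(1),"tilt",A[:2,2].round(4))
E
cat > st2.py <<'E'
exec(open("st.py").read())
t=capture("top")["color"];sd=capture("side")["color"];np.save("t2.npy",t);np.save("s2.npy",sd)
Q=P+37*R[:,2];F=R@np.diag([1,-1,-1.])
f=[(cyl(F,Q,40,ang,0),(0,255,0)),(cyl(F,Q,40,ang,32),(255,255,0)),(cyl(N,p[:3],34,ang,0),(0,0,255))]
g=[(cyl(F,Q,40,ang,0),(0,255,0)),(cyl(F,Q,40,ang,32),(255,255,0)),(Q+np.array([[31,8,66],[31,-8,66],[-31,-8,66],[-31,8,66]])@F.T,(0,0,255)),(cyl(N,p[:3],34,ang,0),(0,0,255))]
cv2.imwrite("pics/pre2.png",np.hstack([ov("top",358,140,50,75,8,g,t),ov("side",268,105,50,75,8,f,sd)]))
E
python3 st2.py
```

```text
{'clock': np.float64(6.675), 'joint_positions': array([-0.147, -0.553, -0.562,  1.069,  0.179, -0.614]), 'width': np.float64(14.88), 'ft_force': array([ 0.243,  0.49 , -1.736]), 'wrist_torque': array([-0.124,  0.636, -0.042]), 'finger_force': np.float64(68.952)}
tool in neck [-0.7 -1.  72.9] bar 16.9 tilt [-0.0026  0.0006]
```

View pics/pre2.png

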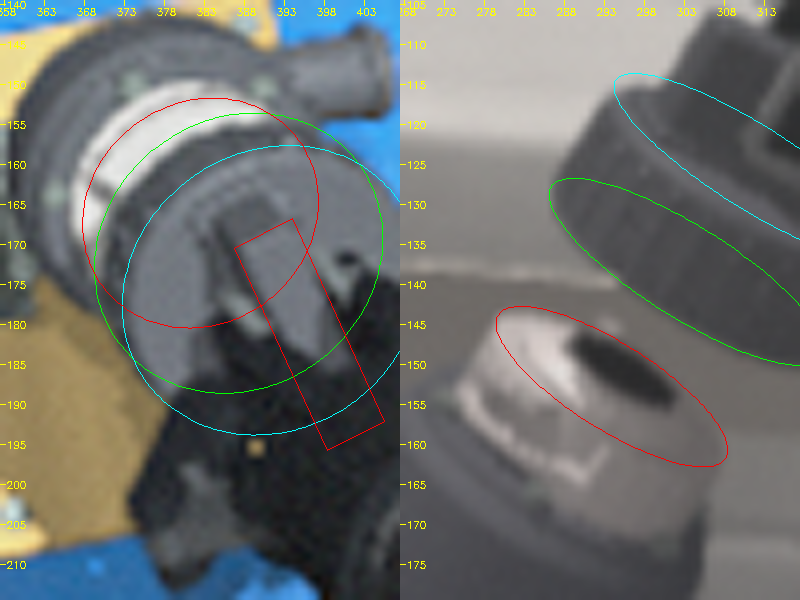

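The model circles match the cap skirt and neck in both views to about 1 px (cap top near (265,118), side cap left edge at 550). Now I correct about 1 mm and go down.

drive_tool --commands '[{"delta_pos": [-1,0.8,6],"rotation": [0,0,0],"claw": 0},{"delta_pos": [0,0,8],"rotation": [0,0,0],"claw": 0},{"delta_pos": [0,0,8],"rotation": [0,0,0],"claw": 0},{"delta_pos": [0,0,3],"rotation": [0,0,0],"claw": 0},{"delta_pos": [0,0,0],"rotation": [0,0,0],"claw": 0},{"delta_pos": [0,0,0],"rotation": [0,0,0],"claw": 0}]'

```text
clock: 7.52
tool_pos: [526.4, 52.0, 178.5]
tcp_rot: [-2.976, 0.498, -2.588]
ft_force: [0.4, -0.3, -2.3]
width: 14.9
finger_force: 69.0
```

```bash
python3 st.py
```

```text
{'clock': np.float64(7.525), 'joint_positions': array([-0.132, -0.516, -0.581,  1.01 ,  0.172, -0.6  ]), 'width': np.float64(14.871), 'ft_force': array([ 0.401, -0.349, -2.305]), 'wrist_torque': array([-0.109,  0.643,  0.029]), 'finger_force': np.float64(68.952)}
tool in neck [ 0.7 -0.3 48.6] bar 16.9 tilt [-0.0012 -0.    ]
```

drive_tool --commands '[{"delta_pos": [0.7,0.2,3],"rotation": [0,0,0],"claw": 0},{"delta_pos": [0,0,3],"rotation": [0,0,0],"claw": 0},{"delta_pos": [0,0,3],"rotation": [0,0,0],"claw": 0},{"delta_pos": [0,0,0],"rotation": [0,0,0],"claw": 0}]'

```text
clock: 8.02
tool_pos: [529.8, 52.9, 169.5]
tcp_rot: [-2.977, 0.497, -2.588]
ft_force: [0.7, 0.2, 0.0]
width: 14.8
finger_force: 69.0
```

```bash
python3 st.py
```

```text
{'clock': np.float64(8.025), 'joint_positions': array([-0.128, -0.503, -0.59 ,  0.988,  0.17 , -0.597]), 'width': np.float64(14.772), 'ft_force': array([0.702, 0.234, 0.031]), 'wrist_torque': array([-0.096,  0.674,  0.019]), 'finger_force': np.float64(68.951)}
tool in neck [-0.7 -0.2 39. ] bar 16.9 tilt [-0.0024  0.0003]
```

drive_tool --commands '[{"delta_pos": [-0.7,0,1.5],"rotation": [0,0,0],"claw": 0},{"delta_pos": [0,0,1.5],"rotation": [0,0,0],"claw": 0},{"delta_pos": [0,0,0],"rotation": [0,0,0],"claw": 0}]'

```text
clock: 8.4
tool_pos: [532.1, 53.5, 168.0]
tcp_rot: [-2.976, 0.498, -2.588]
ft_force: [-0.4, -0.6, -0.7]
width: 14.8
finger_force: 69.2
```

```bash
python3 st.py
```

```text
{'clock': np.float64(8.4), 'joint_positions': array([-0.126, -0.497, -0.59 ,  0.981,  0.169, -0.595]), 'width': np.float64(14.833), 'ft_force': array([-0.391, -0.588, -0.74 ]), 'wrist_torque': array([-0.116,  0.655, -0.032]), 'finger_force': np.float64(69.206)}
tool in neck [ 0.6 -0.1 36.5] bar 16.9 tilt [-0.0013  0.    ]
```

drive_tool --commands '[{"delta_pos": [0.4,0,1.5],"rotation": [0,0,0],"claw": 0},{"delta_pos": [0,0,1.5],"rotation": [0,0,0],"claw": 0},{"delta_pos": [0,0,0],"rotation": [0,0,0],"claw": 0}]'

```text
clock: 8.78
tool_pos: [532.3, 53.5, 167.9]
tcp_rot: [-2.976, 0.497, -2.588]
ft_force: [-17.4, -2.5, 13.2]
width: 14.9
finger_force: 72.2
```

```bash
python3 st.py
```

```text
{'clock': np.float64(8.775), 'joint_positions': array([-0.125, -0.496, -0.59 ,  0.981,  0.168, -0.594]), 'width': np.float64(14.901), 'ft_force': array([-17.434,  -2.509,  13.171]), 'wrist_torque': array([-0.113,  2.259,  0.196]), 'finger_force': np.float64(72.238)}
tool in neck [ 0.8 -0.1 36.4] bar 16.9 tilt [-0.0015 -0.0006]
```

drive_tool --commands '[{"delta_pos": [1.0,0.3,0],"rotation": [0,0,0],"claw": 0},{"delta_pos": [0.8,0.2,0],"rotation": [0,0,0],"claw": 0},{"delta_pos": [0,0,0],"rotation": [0,0,0],"claw": 0}]'

```text
clock: 9.15
tool_pos: [532.2, 53.5, 167.9]
tcp_rot: [-2.974, 0.501, -2.586]
ft_force: [-9.9, 0.2, 10.7]
width: 14.7
finger_force: 71.2
```

```bash
sed -i 's/^print("tool in neck"/print("F in neck",((np.array(s["ft_force"])-[0.2,0,-2])@N).round(1));&/' st.py; python3 st.py
```

```text
{'clock': np.float64(9.15), 'joint_positions': array([-0.127, -0.501, -0.594,  0.977,  0.17 , -0.595]), 'width': np.float64(14.712), 'ft_force': array([-9.931,  0.18 , 10.736]), 'wrist_torque': array([0.061, 1.546, 0.241]), 'finger_force': np.float64(71.21)}
F in neck [-2.2  2.4 16. ]
tool in neck [ 0.7 -0.1 36.4] bar 16.9 tilt [ 0.0023 -0.0002]
```

drive_tool --commands '[{"delta_pos": [0.5,0,0],"rotation": [0,0,-0.1],"claw": 0},{"delta_pos": [0,0,0],"rotation": [0,0,-0.12],"claw": 0},{"delta_pos": [0,0,0],"rotation": [0,0,-0.12],"claw": 0},{"delta_pos": [0,0,0],"rotation": [0,0,-0.12],"claw": 0},{"delta_pos": [0,0,0],"rotation": [0,0,0],"claw": 0}]'

```text
clock: 9.78
tool_pos: [532.6, 53.9, 168.2]
tcp_rot: [-2.761, 0.376, -2.094]
ft_force: [-8.3, 2.7, 9.4]
width: 14.6
finger_force: 70.9
```

```bash
python3 st.py
```

```text
{'clock': np.float64(9.775), 'joint_positions': array([-0.127, -0.502, -0.595,  0.976,  0.172, -1.057]), 'width': np.float64(14.64), 'ft_force': array([-8.265,  2.736,  9.358]), 'wrist_torque': array([0.104, 1.107, 0.53 ]), 'finger_force': np.float64(70.879)}
F in neck [-1.   4.5 13.7]
tool in neck [ 1.2  0.3 36.4] bar 43.4 tilt [0.0044 0.0011]
```

drive_tool --commands '[{"delta_pos": [-0.6,0.5,0],"rotation": [0,0,-0.12],"claw": 0},{"delta_pos": [0,0,0],"rotation": [0,0,-0.12],"claw": 0},{"delta_pos": [0,0,0],"rotation": [0,0,-0.12],"claw": 0},{"delta_pos": [0,0,0],"rotation": [0,0,-0.1],"claw": 0},{"delta_pos": [0,0,0],"rotation": [0,0,-0.09],"claw": 0},{"delta_pos": [0,0,0],"rotation": [0,0,0],"claw": 0}]'

```text
clock: 10.52
tool_pos: [531.7, 54.1, 165.3]
tcp_rot: [-2.633, 0.132, -1.585]
ft_force: [0.3, 0.7, -0.2]
width: 14.7
finger_force: 69.1
```

```bash
python3 st.py
```

```text
{'clock': np.float64(10.525), 'joint_positions': array([-0.125, -0.5  , -0.598,  0.974,  0.169, -1.604]), 'width': np.float64(14.671), 'ft_force': array([ 0.303,  0.744, -0.187]), 'wrist_torque': array([0.208, 0.356, 0.147]), 'finger_force': np.float64(69.08)}
F in neck [1.1 0.7 1.4]
tool in neck [-1.   0.6 34.3] bar 74.8 tilt [0.0007 0.0003]
```

drive_tool --commands '[{"delta_pos": [-0.5,-1,2],"rotation": [0,0,0],"claw": 0},{"delta_pos": [0,0,2],"rotation": [0,0,0],"claw": 0},{"delta_pos": [0,0,2],"rotation": [0,0,0],"claw": 0},{"delta_pos": [0,0,2],"rotation": [0,0,0],"claw": 0},{"delta_pos": [0,0,0],"rotation": [0,0,0],"claw": 0}]'

```text
clock: 11.15
tool_pos: [536.1, 55.3, 157.3]
tcp_rot: [-2.635, 0.132, -1.585]
ft_force: [2.1, 2.1, -0.6]
width: 14.9
finger_force: 68.9
```

```bash
python3 st.py
```

```text
{'clock': np.float64(11.15), 'joint_positions': array([-0.12 , -0.483, -0.602,  0.954,  0.167, -1.6  ]), 'width': np.float64(14.901), 'ft_force': array([ 2.134,  2.126, -0.573]), 'wrist_torque': array([0.298, 0.192, 0.156]), 'finger_force': np.float64(68.941)}
F in neck [2.7 1.7 0.1]
tool in neck [-1.   0.8 25.2] bar 74.7 tilt [-0.0013  0.0006]
```

drive_tool --commands '[{"delta_pos": [0,0,1.5],"rotation": [0,0,0],"claw": 0},{"delta_pos": [0,0,1],"rotation": [0,0,0],"claw": 0},{"delta_pos": [0,0,0],"rotation": [0,0,0],"claw": 0}]'

```text
clock: 11.52
tool_pos: [536.7, 55.5, 156.8]
tcp_rot: [-2.635, 0.132, -1.586]
ft_force: [-7.7, 1.9, 7.9]
width: 14.8
finger_force: 70.8
```

```bash
python3 st.py
```

```text
{'clock': np.float64(11.525), 'joint_positions': array([-0.119, -0.481, -0.602,  0.952,  0.166, -1.599]), 'width': np.float64(14.827), 'ft_force': array([-7.667,  1.91 ,  7.903]), 'wrist_torque': array([0.297, 1.215, 0.304]), 'finger_force': np.float64(70.846)}
F in neck [-1.3  3.6 12.2]
tool in neck [-0.7  0.9 24.4] bar 74.7 tilt [-0.0016  0.0002]
```

Bottomed at exactly 12 mm of drop. Now screwing clockwise.

drive_tool --commands '[{"delta_pos": [0,0,0.2],"rotation": [0,0,0.1],"claw": 0},{"delta_pos": [0,0,0.3],"rotation": [0,0,0.12],"claw": 0},{"delta_pos": [0,0,0.4],"rotation": [0,0,0.12],"claw": 0},{"delta_pos": [0,0,0.4],"rotation": [0,0,0.12],"claw": 0},{"delta_pos": [0,0,0.4],"rotation": [0,0,0.12],"claw": 0}]'

```text
clock: 12.15
tool_pos: [538.5, 55.2, 155.7]
tcp_rot: [-2.776, 0.384, -2.131]
ft_force: [-2.5, 0.9, 4.7]
width: 14.8
finger_force: 69.9
```

```bash
python3 st.py
```

```text
{'clock': np.float64(12.15), 'joint_positions': array([-0.119, -0.477, -0.603,  0.946,  0.165, -1.015]), 'width': np.float64(14.793), 'ft_force': array([-2.453,  0.897,  4.673]), 'wrist_torque': array([0.038, 0.541, 0.207]), 'finger_force': np.float64(69.866)}
F in neck [1.3 1.4 7. ]
tool in neck [ 0.2  0.3 22.6] bar 41.3 tilt [ 0.0004 -0.0012]
```

drive_tool --commands '[{"delta_pos": [0,0,0.5],"rotation": [0,0,0.12],"claw": 0},{"delta_pos": [0,0,0.5],"rotation": [0,0,0.12],"claw": 0},{"delta_pos": [0,0,0.5],"rotation": [0,0,0.12],"claw": 0},{"delta_pos": [0,0,0.5],"rotation": [0,0,0.12],"claw": 0},{"delta_pos": [0,0,0.5],"rotation": [0,0,0.12],"claw": 0},{"delta_pos": [0,0,0.4],"rotation": [0,0,0.12],"claw": 0},{"delta_pos": [0,0,0],"rotation": [0,0,0],"claw": 0}]'

```text
clock: 13.02
tool_pos: [539.9, 55.5, 152.6]
tcp_rot: [-3.137, 0.524, -2.918]
ft_force: [-3.4, -0.0, 4.9]
width: 14.9
finger_force: 69.9
```

```bash
python3 st.py
```

```text
{'clock': np.float64(13.025), 'joint_positions': array([-0.117, -0.472, -0.605,  0.938,  0.164, -0.298]), 'width': np.float64(14.9), 'ft_force': array([-3.39 , -0.006,  4.905]), 'wrist_torque': array([ 0.167,  0.55 , -0.071]), 'finger_force': np.float64(69.934)}
F in neck [0.4 0.8 7.7]
tool in neck [-0.1  0.3 19.2] bar 0.3 tilt [-0.    -0.001]
```

drive_tool --commands '[{"delta_pos": [0,0,0.2],"rotation": [0,0,0.04],"claw": 0},{"delta_pos": [0,0,0],"rotation": [0,0,0.05],"claw": 0},{"delta_pos": [0,0,0],"rotation": [0,0,0.05],"claw": 0},{"delta_pos": [0,0,0],"rotation": [0,0,0],"claw": 0}]'

```text
clock: 13.52
tool_pos: [539.9, 55.9, 152.7]
tcp_rot: [3.071, 0.519, -3.067]
ft_force: [-4.2, -0.1, 6.4]
width: 14.5
finger_force: 91.8
```

```bash
python3 st.py
```

```text
{'clock': np.float64(13.525), 'joint_positions': array([-0.116, -0.472, -0.605,  0.938,  0.164, -0.168]), 'width': np.float64(14.523), 'ft_force': array([-4.195, -0.128,  6.411]), 'wrist_torque': array([-1.208,  0.551,  2.351]), 'finger_force': np.float64(91.789)}
F in neck [0.5 0.8 9.4]
tool in neck [-0.1  0.6 19.2] bar -7.1 tilt [ 0.     -0.0011]
```

Stop reached (2.6 N·m torque). Now relax the twist, open and retreat along the axis.

drive_tool --commands '[{"delta_pos": [0,0,-0.5],"rotation": [0,0,-0.05],"claw": 0},{"delta_pos": [0,0,0],"rotation": [0,0,0],"claw": 20},{"delta_pos": [0,0,0],"rotation": [0,0,0],"claw": 50},{"delta_pos": [0,0,0],"rotation": [0,0,0],"claw": 60},{"delta_pos": [0,0,0],"rotation": [0,0,0],"claw": 60},{"delta_pos": [0,0,-15],"rotation": [0,0,0],"claw": 60},{"delta_pos": [0,0,-30],"rotation": [0,0,0],"claw": 60},{"delta_pos": [0,0,-40],"rotation": [0,0,0],"claw": 60},{"delta_pos": [0,0,-40],"rotation": [0,0,0],"claw": 60},{"delta_pos": [0,0,-30],"rotation": [0,0,0],"claw": 60},{"delta_pos": [0,0,0],"rotation": [0,0,0],"claw": 60}]'

```text
clock: 14.9
tool_pos: [464.6, 38.6, 290.9]
tcp_rot: [3.095, 0.528, -3.022]
ft_force: [1.0, 0.1, -1.1]
width: 51.4
finger_force: 0.0
```

```bash
cat > fin.py <<'E'
exec(open("st.py").read())
t=capture("top")["color"];sd=capture("side")["color"]
F=N;Q=p[:3]-17*N[:,2]
g=[(cyl(F,Q,40,ang,0),(0,255,0)),(cyl(F,Q,40,ang,32),(255,255,0)),(Q+np.array([[31,8,66],[31,-8,66],[-31,-8,66],[-31,8,66]])@F.T,(0,0,255))]
cv2.imwrite("pics/fin.png",np.hstack([ov("top",348,130,66,75,6,g,t),ov("side",258,110,66,75,6,g,sd)]))
E
python3 fin.py
```

```text
{'clock': np.float64(14.9), 'joint_positions': array([-0.201, -0.663, -0.441,  1.301,  0.204, -0.282]), 'width': np.float64(51.447), 'ft_force': array([ 0.978,  0.142, -1.078]), 'wrist_torque': array([-0.07 ,  0.515, -0.054]), 'finger_force': np.float64(0.0)}
F in neck [ 1.1 -0.   0.4]
tool in neck [  2.2  -0.  177.6] bar -4.9 tilt [ 0.0059 -0.0031]
```

View pics/fin.png

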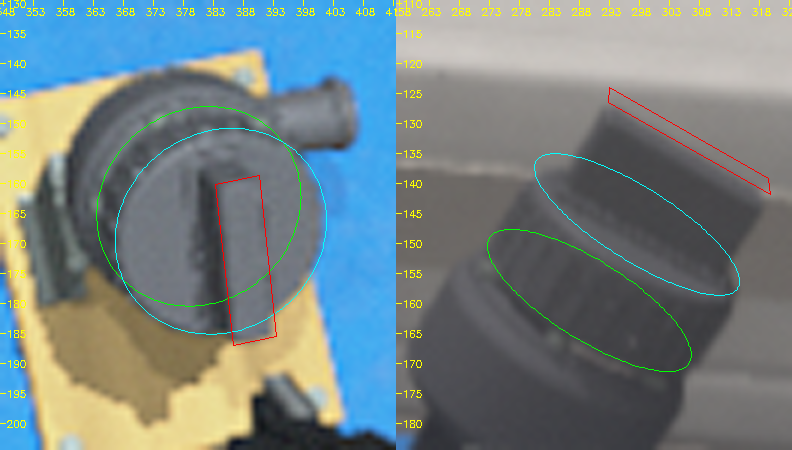

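The cap sits squarely on the neck with its bar in line with the neck's x axis. Bar top is at about (388,171) in the top picture and (304,132) in the side picture. It matches the home overlay to 1–2 px, and the gripper is clear of it.

```bash
python3 -c "
from workcell import robot
print(robot.close_job())"
```

```text
the job is handed in; nothing more can be done
None
```

The filter cap is on the neck: it dropped 12 mm through the notches when turned anticlockwise, was screwed clockwise to the hard stop (about 17 mm down in all), and was released; the job was handed in at about 15 s with the arm clear and the coupling and tape roll not approached, though the verdict was not shown.

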